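# Fit a fresh abrasive sleeve on the spindle grinder

## Robot

A 7-joint arm with a two-finger parallel gripper is mounted at the origin on the work surface. World frame = base frame: x ahead of the robot, y to its left, z up, the work surface at z = 0. Lengths are in mm, angles in rad, forces in N, time in s.
With the tool pointing down it reaches from about 425 to 1025 mm from the base axis. Payload 9.4 kg.
Tool frame: the origin (TCP) lies midway between the tips of the shut fingers; the grasp point (between the pads) lies 19 mm behind it; x points along the fingers, y is the direction in which the jaws open and shut, and the axes are right-handed (so a half turn about x gives the same grasp; the last joint's range is limited). The gripper opens to 85 mm and grips with 20 to 120 N. Pads are 22 mm wide; open, the fingers measure 114 mm over their backs; the gripper's body (76 mm by 85 mm) begins 54 mm behind the grasp point. The pads swing forward as they close: fully open they stand 13 mm farther back than shut.
Start: joints at [1.247, 0.599, -0.003, 1.599, 0.002, 0.943, -0.08], TCP at [177.109, -703.034, 231.275] pointing down, gripper open.
Joint ranges: [-2.57, 2.57], [-0.35, 1.97], [-1.29, 1.29], [0.11, 2.56], [-1.05, 4.19], [0.11, 1.86], [-2.63, 2.63]. Speed limits (rad/s): [2.22, 2.22, 3.01, 3.01, 3.14, 3.14, 3.14].

## Interface

Orientations are given as a unit quaternion [x, y, z, w].
In Python, from workcell import ctrl gives the robot as it stands.
- The arm moves only by the shell command python3 -m pendant 'ROWS' [FORCE]. ROWS is JSON, a list of rows, each a list of 3 entries, a list of its own where there are three numbers: the shift along the tool's x, y, z in m, then the turn about the tool's x in degrees, then the closure in counts, from 0 (fully open) to 255 (shut). In form: [[[x, y, z], turn, hand], ...]. A call has 1 to 20 rows; each row is the pose to reach, as a shift and turn from the pose commanded when the call began, along the tool's axes at that moment; what a row does not reach only later rows make up. A row lasts 1/12 s, in which the tool goes at most 41.7 mm and 7.16 degrees, less where a joint would pass 70% of its speed; a pose out of reach is approached as far as the arm can. A call with a gripper value outside its range is refused whole. The fingers move at their own pace and stop on an object; FORCE is the grip in N (left out, the last holds). Time passes only in rows, so rows that repeat a pose let the fingers close. It gives the time, the measured TCP pose, the force and the opening at its end, in the units of the state.
- ctrl.get_obs(): the state, without advancing time (a new reading comes with each control period).
- ctrl.camera(name): name is "scene" or "top" or "wrist"; returns a dict with "color" (480x640x3 uint8, blue, green, red), "depth" (480x640 float32, mm along the optical axis (not along the pixel's ray), 0 where there is no reading), "fovy" (degrees; the focal length in pixels is half the picture's height over the tangent of half this angle, whatever the lens; pixels are square), "cx", "cy" (the principal point, pixels), "xyz" and "rotation" of the camera in the world. Camera axes: x right, y down, z forward; pixel columns grow to the right and rows downward; lengths in mm; the calibration is good to about 2 mm. A picture is of the moment at which its call begins.
- ctrl.job_done(): hands the job in, once; it reports no verdict.
The state is a dict: "clock": time; "joint_pos": joint angles; "joint_vel": joint speeds; "tau": joint torques, N m; "position": TCP position; "eef_rot": TCP orientation; "contact_force": force on the tool from outside, world axes, zero at the start; "wrist_torque": the same for the moment, N m; "opening": finger opening in mm.
Only numpy, scipy, OpenCV 4.12 (cv2) and the standard library are available. Lean on these libraries where they do the work, as an engineer would, in place of code of your own. Each camera call takes 0.05 s, during which the arm holds its last target. There are 200 camera calls.

## Task

Fit the orange abrasive sleeve on the model grinder: first throw the bench isolator's yellow lever over to OFF (the red end), and only then take the orange sleeve from its holder and lower it, without dropping it, over the upright black spindle until it sits fully home on the steel collar, and let go. Then throw the isolator back to ON (the green end), and leave the blue sleeve and everything else on the bench where it stands.

Things in the scene. Friction and masses are not known exactly. Their poses are not given: they have to be found in the camera images.
- lever (a joint): the isolator lever's angle in rad: +0.55 fully ON (leaning to the green end), 0 upright, -0.55 fully OFF (leaning to the red end). An over-centre spring holds it at either end and snaps it over once past upright; about 4 N at the grip moves it.
- pivot (a point): centre of the lever's hinge on the isolator, a grey box 80 x 140 x 36 mm fixed on the bench; this point is 45 mm above the bench. The hinge runs along this frame's x; the lever swings along its y: +y is the ON (green) end, -y the OFF (red) end. z is up.
- lever_grip (a point): centre of the yellow grip at the lever's end, 70 mm from the hinge. The grip is 40 mm wide (its x, along the hinge), 14 mm thick (its y, the swing direction) and 36 mm long (its z, pointing away from the hinge, 52 to 88 mm from the hinge); below it a flat steel shank 22 x 10 mm.
- orange_sleeve: orange abrasive sleeve, a rigid open tube with white rims: outside diameter 64 mm, bore 46 mm, wall 9 mm, 65 mm tall, about 0.16 kg, standing upright. Origin: centre of its lower end, z along its axis. It stands in one of two holders.
- holder_a: snug grey cup fixed on the bench, holds the orange sleeve (2 mm proud): outside 81 mm across, inside 71 mm, 68 mm tall, floor 5 mm. Origin: centre of its underside. A full-height finger notch 50 mm wide opens towards its -x; only there has a finger room outside the sleeve, so it comes out by its wall, one finger in the bore, one in the notch, and must be regripped to go on the spindle.
- holder_b: the same holder cup with the blue sleeve.
- mat: green round mat fixed on the bench, 110 mm across, 3 mm thick, kept empty as a place to set things down. Origin: centre of its underside.
- seat (a point): centre of the top of the steel collar (60 mm across, 10 mm high) on the grinder deck, 50 mm above the bench; the sleeve rests here. The black spindle rises 88 mm from it: 41 mm across up to 70 mm, then tapering to 20 mm at the top. z up. The grinder is cream, 220 x 200 mm; its console, 85 mm above the bench, begins 90 mm from here towards this frame's +x.
- blue_sleeve: the bystander sleeve: same shape and size as the orange one, dark blue, stands in the other holder. Origin: centre of its underside.
- cast_a: cream-white plaster tooth model, 62 x 54 x 32 mm, bystander. Origin: centre of its underside.
- cast_b: second plaster tooth model, same size, bystander. Origin: centre of its underside.
- jar: amber glass jar with white cap, 60 mm across, 75 mm tall, bystander. Origin: centre of its underside.
- bowl: blue mixing bowl, 110 mm across, 50 mm tall, bystander. Origin: centre of its underside.
- brush: hand brush 170 mm long lying flat, bystander. Origin: centre of its underside, x along its length.
- screwdriver: screwdriver 170 mm long lying flat, bystander. Origin: centre of its underside, x along its length.
- tin: small steel tin, 34 mm across, 24 mm tall, bystander. Origin: centre of its underside.
Things that resemble listed ones, but are neither listed nor needed, are in the scene too. Leave any purple look-alike of the part that bears lever alone.

How it is judged (in metres and radians):
On the way, in this order (a step that is already met when the one before it is completed fails the run):
1. the isolator is OFF while the orange sleeve is still untouched in its holder (value of joint lever below -0.45 rad and distance of orange_sleeve from where it was at the start of the episode below 0.015 m), for 0.2 s.
2. the orange sleeve sits fully home on the spindle, let go, with the isolator still OFF (horizontal distance between orange_sleeve and seat below 0.005 m and z of orange_sleeve in the frame of seat below 0.004 m and angle between orange_sleeve's own z axis and vertical below 0.08 rad and value of joint lever below -0.45 rad and contact force between the fingers and orange_sleeve below 0.2 N), for 0.3 s.
At the end, for the whole second after the job is handed in: The orange sleeve sits on the spindle, upright (within 0.08 rad), centred within 5 mm, its lower end within 4 mm of the collar and at rest, and the isolator lever is at ON (above 0.45 rad) (horizontal distance between orange_sleeve and seat below 0.005 m and z of orange_sleeve in the frame of seat below 0.004 m and angle between orange_sleeve's own z axis and vertical below 0.08 rad and value of joint lever above 0.45 rad and linear speed of orange_sleeve below 0.02 m/s); the robot touches nothing.
It fails at once if the orange sleeve is dropped (moves faster than 0.6 m/s while the fingers do not hold it) (linear speed of orange_sleeve above 0.6 m/s and contact force between the fingers and orange_sleeve below 0.3 N).
It fails at once if a bystander (blue sleeve, tooth models, jar, bowl, brush, screwdriver, tin) is moved more than 25 mm from its place (distance of any of blue_sleeve, cast_a, cast_b, jar, bowl, brush, screwdriver, tin from where it was at the start of the episode above 0.025 m).
It also fails if it takes over 72 s, if anything falls off the work surface, if the arm or the gripper's body presses on something with over 40 N, if the wrist force passes 120 N, or if a joint passes its speed limit or range.

## Working session

There is one attempt and no reset: what is moved stays moved. The work goes in short steps, Python scripts to look and compute and a shell command to move; the robot and the scene stay as the last step left them, time stands still between calls to the robot, and variables do not carry over. Pictures are saved under pics/ and viewed, about 8 in all and at most 12, crops included, and the job is handed in when it is done.

```bash
mkdir -p pics; ls
python3 - <<'E'
from workcell import ctrl
import cv2,numpy as np
o=ctrl.get_obs(); print(o)
for n in("scene","top"):
    c=ctrl.camera(n); cv2.imwrite(f"pics/{n}0.png",c["color"]); np.savez(f"{n}0.npz",**c)
    print(n,c["fovy"],c["cx"],c["cy"],c["xyz"],c["rotation"])
E
```

```text
pics
{'clock': 0.0, 'joint_pos': array([ 1.24732732,  0.60013788, -0.00256527,  1.60015335,  0.00181357,
        0.94288822, -0.07982803]), 'joint_vel': array([ 3.75457026e-05, -5.09748547e-05, -1.30303789e-03,  1.16115081e-03,
       -3.09727085e-04,  1.24604231e-03, -1.76604040e-03]), 'tau': array([-7.64336201e-04, -7.76472259e+01,  1.56403799e+00, -2.58014846e+01,
        1.22664744e-02,  8.96829413e-03,  3.06871286e-06]), 'position': array([ 176.97220971, -702.57079215,  230.39904089]), 'eef_rot': array([-0.70160948, -0.08759212,  0.70184755, -0.08649723]), 'contact_force': array([0.39058026, 0.65419107, 0.42418256]), 'wrist_torque': array([-0.00653075, -0.01272604, -0.01140589]), 'opening': 85.60907552001484}
scene 49.2597844549996 322.5100529115257 241.32061623184256 [1086.89473269  327.0631912  1138.66677587] [ 0.55319646  0.78192889 -0.23903972 -0.15943934]
top 45.487138746598035 325.994540328767 234.09176158982396 [ 324.01493123   55.20831305 1489.87899032] [-0.69900652  0.7141131  -0.01956984  0.03239435]
```

View pics/top0.png

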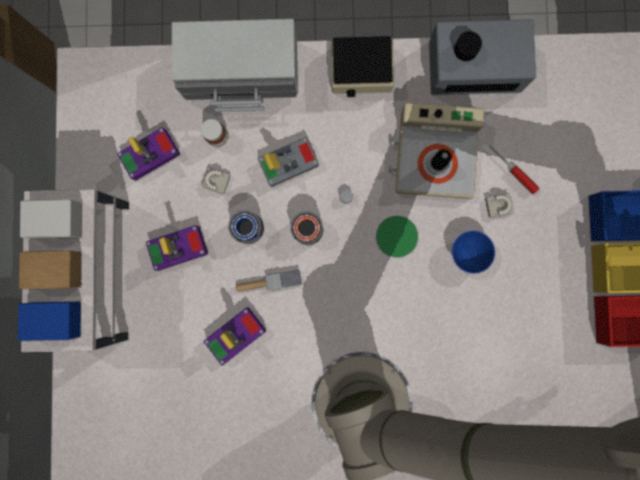

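View pics/scene0.png

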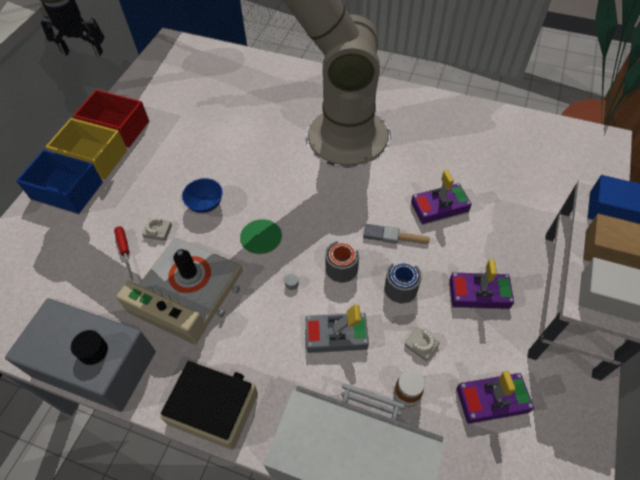

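```bash
cat > h.py <<'E'
import numpy as np,cv2
from scipy.spatial.transform import Rotation as R
def F(c): return 240/np.tan(np.radians(float(c["fovy"]))/2)
def ray(c,u,v):
    d=np.stack([(np.asarray(u,float)-c["cx"])/F(c),(np.asarray(v,float)-c["cy"])/F(c),np.ones(np.shape(u))],-1)
    return R.from_quat(c["rotation"]).apply(d)
def onz(c,u,v,z):
    d=ray(c,u,v); return c["xyz"]+d*((z-c["xyz"][2])/d[...,2])[...,None]
def proj(c,p):
    q=R.from_quat(c["rotation"]).inv().apply(np.asarray(p,float)-c["xyz"]); return q[...,:2]/q[...,2:]*F(c)+[c["cx"],c["cy"]]
def cloud(c):
    v,u=np.mgrid[:480,:640]; q=R.from_quat(c["rotation"]).as_matrix()
    d=np.stack([(u-c["cx"])/F(c),(v-c["cy"])/F(c),np.ones(u.shape)],-1)*c["depth"][...,None]
    return d@q.T+c["xyz"]
def blobs(c,lo,hi,z,mn=30):
    m=cv2.inRange(cv2.cvtColor(c["color"],cv2.COLOR_BGR2HSV),lo,hi)
    n,l,s,ce=cv2.connectedComponentsWithStats(m)
    for i in range(1,n):
        if s[i,4]>=mn:
            print(s[i,4],ce[i].round(1),onz(c,ce[i][0],ce[i][1],z).round(1), s[i,:4])
def mv(pos,tgt,q,yaw=None):
    "shift in tool axes (m); turn deg so that tool y heads along yaw (mod 180)"
    r=R.from_quat(q); s=r.inv().apply(np.asarray(tgt)-pos)/1000
    t=None
    if yaw is not None:
        y=r.apply([0,1,0]); cur=np.degrees(np.arctan2(y[1],y[0])); t=-(yaw-cur); t=(t+90)%180-90
    return s.round(4),t
E
python3 - <<'E'
from h import *
o=np.load("top0.npz");t=dict(o);s=dict(np.load("scene0.npz"))
q=[-0.70160948,-0.08759212,0.70184755,-0.08649723]
print("tool axes cols\n",R.from_quat(q).as_matrix().round(3))
P=cloud(t)
for n,(u,v) in dict(orange=(306,222),blue=(240,218),mat=(397,236),deck=(410,180),iso=(297,170),table=(330,260)).items(): print(n,P[v,u].round(1))
print("green");blobs(t,(45,90,30),(85,255,255),3)
print("red/orange");blobs(t,(0,120,80),(18,255,255),38)
print("reds");blobs(t,(170,120,80),(180,255,255),38)
print("yellow");blobs(t,(20,130,100),(35,255,255),105)
print("blue");blobs(t,(100,120,30),(130,255,255),70)
im=t["color"]
a=cv2.resize(im[125:250,225:330],None,fx=3.8,fy=3.8,interpolation=cv2.INTER_CUBIC)
b=cv2.resize(im[95:220,390:490],None,fx=3.8,fy=3.8,interpolation=cv2.INTER_CUBIC)
cv2.imwrite("pics/crop1.png",np.hstack([a,b]))
E
```

```text
tool axes cols
 [[-0.001  0.244 -0.97 ]
 [ 0.001 -0.97  -0.244]
 [-1.    -0.002  0.   ]]
orange [466.6 132.6   3.1]
blue [473.3 293.1  75.5]
mat [ 424.8 -103.3    2.5]
deck [ 564.8 -136.8   38.8]
iso [598.1 151.6  36.4]
table [366.3  72.1  -2. ]
green
53 [455.7 115.1] [ 740.4 -267.     3. ] [452 112   8   7]
53 [467.8 115.8] [ 737.6 -298.5    3. ] [464 112   8   8]
170 [128.7 162.1] [636.3 599.1   3. ] [121 153  16  19]
111 [268.8 171. ] [603.6 228.1   3. ] [262 162  15  17]
1272 [396.6 236.2] [ 424.4 -102.3    3. ] [377 216  40  41]
174 [155.4 253.6] [392.5 527.9   3. ] [149 244  14  20]
186 [217.2 349.3] [142.6 367.4   3. ] [209 340  18  20]
red/orange
31 [218.4 139.2] [683.2 353.4  38. ] [211 133  14  11]
108 [163.5 142. ] [679.3 495.9  38. ] [157 134  14  17]
170 [305.9 152.2] [643.4 127.8  38. ] [299 143  15  20]
511 [436.9 163.7] [ 605.4 -206.8   38. ] [418 144  40  39]
268 [524.5 179.7] [ 558.7 -427.6   38. ] [511 167  28  26]
75 [303.9 224.4] [457.1 136.2  38. ] [295 216  23  23]
113 [194.  240.8] [421.4 417.7  38. ] [189 233  11  17]
1080 [621.6 317.2] [ 207.4 -652.1   38. ] [608 296  32  51]
123 [249.9 323.7] [209.  276.9  38. ] [243 316  15  17]
reds
64 [163.9 142. ] [679.3 495.   38. ] [156 133  16  19]
69 [194.1 241. ] [420.9 417.5  38. ] [188 231  14  21]
62 [249.7 323.2] [210.3 277.5  38. ] [241 314  18  20]
yellow
96 [135.  145.3] [656.5 546.4 105. ] [129 138  14  16]
167 [271.3 161.1] [608.8 209.6 105. ] [264 154  16  16]
97 [164.4 245.9] [406.2 473.3 105. ] [160 238  11  16]
1523 [621.7 266.9] [ 332.  -626.4  105. ] [605 243  35  50]
95 [227.  340.4] [175.7 322.3 105. ] [221 333  13  15]
blue
2363 [615.1 215.5] [ 459.2 -635.    70. ] [589 190  51  51]
35 [239.8 222.9] [461.5 294.6  70. ] [237 219  10  12]
1365 [472.9 251.4] [ 377.9 -282.    70. ] [452 231  42  42]
2278 [ 48.4 320.7] [228.6 773.5  70. ] [ 18 302  62  39]
```

View pics/crop1.png

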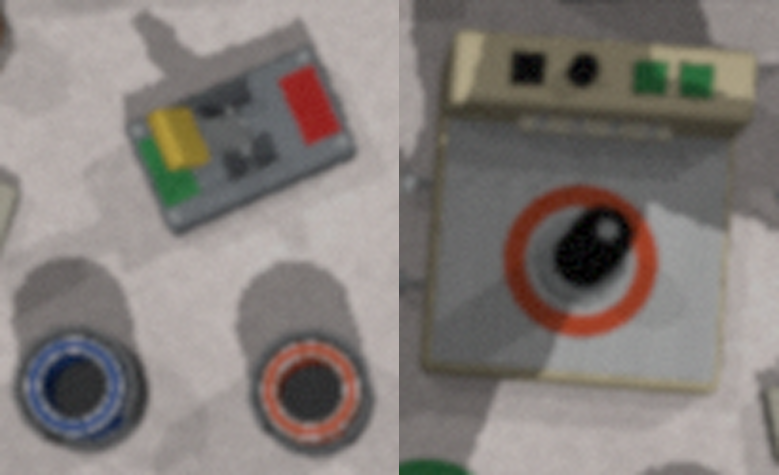

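Run:
```python
from h import *
t=dict(np.load("top0.npz"));s=dict(np.load("scene0.npz"))
c=np.array([(130,120),(305,50),(353,150),(178,232)])/3.8+[225,125]
w=onz(t,c[:,0],c[:,1],36.); print(w.round(1), w.mean(0).round(1))
d=(w[0]+w[3]-w[1]-w[2])/2; print("iso y len/heading",np.linalg.norm(d),np.degrees(np.arctan2(d[1],d[0])))
print("grip",onz(t,271.3,161.1,113.))
print("grip scene");blobs(s,(20,130,100),(35,255,255),110)
print("orange rim guess",onz(t,np.array([310/3.8+225]),np.array([388/3.8+125]),70.))
print("blue rim guess",onz(t,np.array([74/3.8+225]),np.array([386/3.8+125]),70.))
print("ring",onz(t,438.,163.5,40.))
a=cv2.resize(s["color"][220:360,280:430],None,fx=4,fy=4,interpolation=cv2.INTER_CUBIC)
cv2.imwrite("pics/crop2.png",a)
pos=np.array([176.97,-702.57,230.4]);q=[-0.70160948,-0.08759212,0.70184755,-0.08649723]
print(mv(pos,[466,134,330],q,90))
```

```text
[[635.5 248.5  36. ]
 [680.7 128.8  36. ]
 [611.2  97.6  36. ]
 [558.1 216.9  36. ]] [621.4 173.   36. ]
iso y len/heading 129.2267476803383 112.36643683706252
grip [607.10263133 208.85481026 113.        ]
grip scene
479 [ 83.3 140.3] [ 357.1 -642.6  110. ] [ 46 118  72  44]
63 [447.8 176.4] [162.5 318.9 110. ] [443 171  10  12]
85 [491.9 267.1] [393.9 470.2 110. ] [488 260   8  15]
197 [353.3 314.8] [610.4 210.2 110. ] [347 305  14  21]
135 [508.5 381.1] [646.1 546.  110. ] [502 372  13  19]
orange rim guess [[447.36885242 127.89708835  70.        ]]
blue rim guess [[452.14819462 282.99834416  70.        ]]
ring [ 605.45142668 -209.29701905   40.        ]
(array([-0.0985, -0.7408, -0.4847]), np.float64(14.142063046693778))
```

View pics/crop2.png

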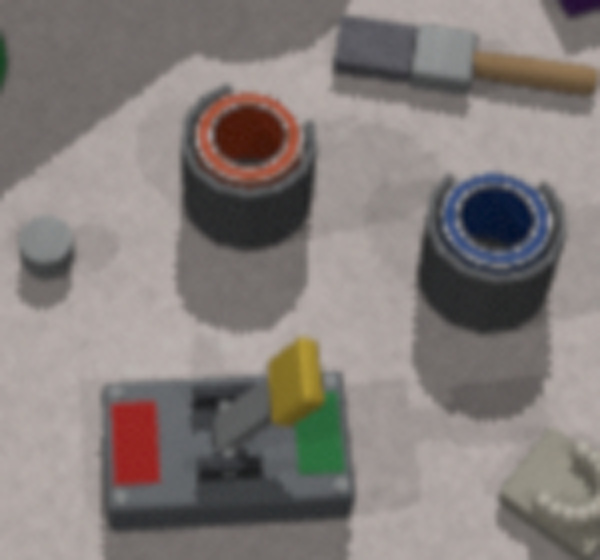

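```bash
python3 -m pendant '[[[-0.1,-0.375,-0.53],0,255],[[-0.1,-0.375,-0.53],0,255],[[-0.1,-0.375,-0.53],0,255],[[-0.1,-0.375,-0.53],0,255],[[-0.1,-0.375,-0.53],0,255],[[-0.1,-0.375,-0.53],0,255],[[-0.1,-0.375,-0.53],0,255],[[-0.1,-0.375,-0.53],0,255],[[-0.1,-0.375,-0.53],0,255],[[-0.1,-0.375,-0.53],0,255],[[-0.1,-0.375,-0.53],0,255],[[-0.1,-0.375,-0.53],0,255],[[-0.1,-0.375,-0.53],0,255],[[-0.1,-0.375,-0.53],0,255],[[-0.1,-0.375,-0.53],0,255],[[-0.1,-0.375,-0.53],0,255],[[-0.1,-0.375,-0.53],0,255]]' 40
python3 - <<'E'
from h import *
from workcell import ctrl
c=ctrl.camera("wrist"); np.savez("w1.npz",**c); o=ctrl.get_obs()
print(c["xyz"],c["rotation"],c["fovy"],R.from_quat(o["eef_rot"]).inv().apply(c["xyz"]-o["position"]),o["position"],o["eef_rot"],o["joint_pos"])
cv2.imwrite("pics/w1.png",c["color"])
print("ring");blobs(c,(0,120,80),(12,255,255),40)
print(mv(o["position"],[448,130,330],o["eef_rot"],112.4), mv(o["position"],[589,252,180],o["eef_rot"],112.4))
E
```

```text
clock: 1.52
position: [604.2, -202.1, 331.7]
eef_rot: [0.702, 0.091, -0.7, 0.089]
contact_force: [-0.7, 1.1, -0.4]
opening: -0.1
[ 682.4745703  -182.59311352  474.17848754] [ 0.78165309 -0.60287643 -0.09841901  0.12598475] 63.03733660361468 [-142.9970073    -2.30971003  -84.12575564] [ 601.71912007 -205.68937942  331.08501676] [ 0.70177079  0.08985508 -0.70111054  0.08881343] [ 0.30647989  0.40055714 -0.09447769  1.6944274   0.04049904  1.04818656
 -1.11821191]
ring
1331 [17.  68.7] [642.5 124.8  40. ] [ 0 41 38 56]
3128 [321.2 182.1] [ 609.  -206.1   40. ] [276 139  92  92]
1229 [487.7 262. ] [ 567.  -422.3   40. ] [467 230  40  62]
261 [  9.8 256.5] [429.1 129.   40. ] [  0 232  18  46]
(array([ 0.0015, -0.3635,  0.0647]), np.float64(-7.8839248089112175)) (array([ 0.1518, -0.4461, -0.1022]), np.float64(-7.8839248089112175))
```

View pics/w1.png

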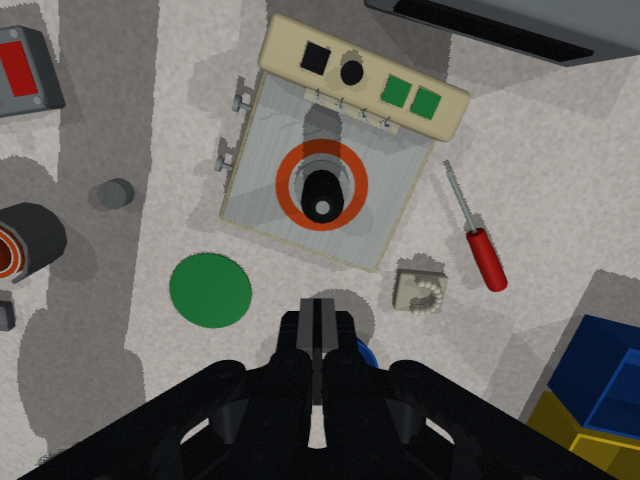

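```bash
python3 -m pendant '[[[0.15,-0.446,-0.102],-7.9,255],[[0.15,-0.446,-0.102],-7.9,255],[[0.15,-0.446,-0.102],-7.9,255],[[0.15,-0.446,-0.102],-7.9,255],[[0.15,-0.446,-0.102],-7.9,255],[[0.15,-0.446,-0.102],-7.9,255],[[0.15,-0.446,-0.102],-7.9,255],[[0.15,-0.446,-0.102],-7.9,255],[[0.15,-0.446,-0.102],-7.9,255],[[0.15,-0.446,-0.102],-7.9,255],[[0.15,-0.446,-0.102],-7.9,255],[[0.15,-0.446,-0.102],-7.9,255],[[0.15,-0.446,-0.102],-7.9,255],[[0.15,-0.446,-0.102],-7.9,255],[[0.15,-0.446,-0.102],-7.9,255]]'
python3 - <<'E'
from h import *
from workcell import ctrl
w=dict(np.load("w1.npz"))
print("ring",onz(w,322.,185.,40.),"top",onz(w,322.,208.,138.))
m=w["color"]
hsv=cv2.cvtColor(m,cv2.COLOR_BGR2HSV);mm=cv2.inRange(hsv,(0,120,60),(12,255,255));mm[:, :200]=0;mm[:,420:]=0
k=cv2.convexHull(cv2.findNonZero(mm))[:,0,:].astype(float)
x=onz(w,k[:,0],k[:,1],40.).astype(np.float32); print("fit",cv2.fitEllipse(x[:,:2]))
c=ctrl.camera("wrist"); np.savez("w2.npz",**c); o=ctrl.get_obs()
print(o["position"],o["eef_rot"],o["joint_pos"])
cv2.imwrite("pics/w2.png",c["color"])
y=np.array([-.381,.925,0]);piv=np.array([621.4,173,0])
for Y,z in((82,180),(82,97),(-3,97)): print(mv(o["position"],piv+Y*y+[0,0,z],o["eef_rot"],112.4))
E
```

```text
clock: 2.82
position: [589.6, 245.4, 181.0]
eef_rot: [-0.694, -0.134, 0.694, -0.135]
contact_force: [-0.1, -0.5, 0.2]
opening: 0.1
ring [ 606.05347872 -207.7381872    40.        ] top [ 603.56657932 -207.32731118  138.        ]
fit ((604.5040283203125, -207.35414123535156), (103.15878295898438, 103.64664459228516), 115.56613159179688)
[589.86605556 245.0154261  181.34005171] [-0.69417508 -0.13382886  0.69429578 -0.1347745 ] [-0.37608148  0.55507033 -0.16032277  1.84468831  0.12524256  0.75210688
 -1.79300156]
(array([ 0.0013, -0.0035, -0.0017]), np.float64(-0.5024346172593823))
(array([ 0.0843, -0.0036, -0.0017]), np.float64(-0.5024346172593823))
(array([ 0.0844,  0.0815, -0.0025]), np.float64(-0.5024346172593823))
```

View pics/w2.png

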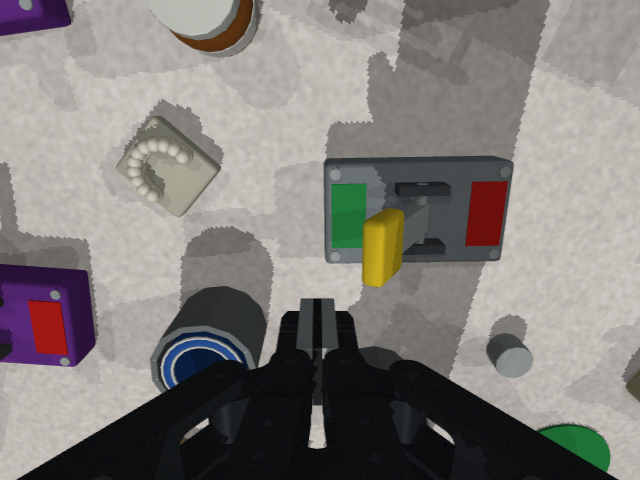

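```bash
python3 -m pendant '[[[0.04,0,-0.002],0,255],[[0.08,0,-0.002],0,255],[[0.084,0,-0.002],0,255],[[0.084,0.01,-0.002],0,255],[[0.084,0.02,-0.002],0,255],[[0.084,0.03,-0.002],0,255],[[0.084,0.04,-0.002],0,255],[[0.084,0.05,-0.002],0,255],[[0.084,0.06,-0.002],0,255],[[0.084,0.07,-0.002],0,255],[[0.084,0.08,-0.002],0,255],[[0.084,0.085,-0.002],0,255],[[0.084,0.085,-0.002],0,255],[[0.084,0.06,-0.002],0,255],[[0.044,0.05,-0.002],0,255],[[0.004,0.05,-0.002],0,255],[[-0.03,0.05,0],0,255],[[-0.05,0.05,0],0,255]]'
python3 - <<'E'
from h import *
from workcell import ctrl
c=ctrl.camera("wrist"); np.savez("w3.npz",**c); o=ctrl.get_obs()
print(o["position"],o["eef_rot"])
print("yellow");blobs(c,(20,130,100),(35,255,255),105)
w=dict(np.load("w2.npz"))
u=np.array([326,512,500,326.]);v=np.array([160,158,262,263.]);k=onz(w,u,v,36.);print(k.round(1),k.mean(0))
print(mv(o["position"],[448-80,130,330],o["eef_rot"],180),mv(o["position"],[380,150,330],o["eef_rot"]))
E
```

```text
clock: 4.37
position: [608.5, 202.5, 235.0]
eef_rot: [0.695, 0.136, -0.693, 0.135]
contact_force: [0.3, -0.4, -0.0]
opening: 0.4
[609.91217677 202.89172513 237.92333898] [ 0.69666916  0.1361133  -0.69131913  0.13491891]
yellow
797 [423.  226.5] [637.7 130.6 105. ] [414 200  19  55]
[[634.2 255.3  36. ]
 [685.9 130.9  36. ]
 [612.   97.3  36. ]
 [559.8 224.6  36. ]] [622.9594269  177.02447034  36.        ]
(array([-0.094 , -0.0235,  0.2508]), np.float64(-67.90175173436438)) (array([-0.0939, -0.0375,  0.2322]), None)
```

```bash
python3 -m pendant '[[[0,0.009,0.178],-68,80],[[0,0.009,0.178],-68,80],[[0,0.009,0.178],-68,80],[[0,0.009,0.178],-68,80],[[0,0.009,0.178],-68,80],[[0,0.009,0.178],-68,80],[[0,0.009,0.178],-68,80],[[0,0.009,0.178],-68,80],[[0,0.009,0.178],-68,80],[[0,0.009,0.178],-68,80],[[0,0.009,0.178],-68,80],[[0,0.009,0.178],-68,80]]'
python3 - <<'E'
from h import *
from workcell import ctrl
c=ctrl.camera("wrist"); np.savez("w4.npz",**c); o=ctrl.get_obs()
print(o["position"],o["eef_rot"],o["opening"],o["joint_pos"],R.from_quat(o["eef_rot"]).apply([0,1,0]))
print("orange");blobs(c,(0,120,60),(15,255,255),70)
cv2.imwrite("pics/w4.png",c["color"])
E
```

```text
clock: 5.42
position: [446.3, 126.1, 231.0]
eef_rot: [-0.5, -0.5, 0.5, -0.499]
contact_force: [0.4, 0.5, 0.6]
opening: 58.7
[446.36629602 126.11328561 231.06641286] [-0.50028759 -0.49973318  0.50049838 -0.49948018] 58.77451733519148 [ 0.01095849  0.32812418 -0.52241895  2.15533678  0.24739293  0.71503828
 -0.67816222] [ 9.99998656e-01 -1.57260377e-03 -4.63819981e-04]
orange
918 [13.2 14.5] [237.7 268.1  70. ] [ 0  0 38 44]
287 [317.  171.8] [445.7 160.3  70. ] [284 166  65  20]
1431 [316.6 208.8] [445.4 131.   70. ] [279 173  76  74]
1052 [530.1 206.1] [615.1 133.   70. ] [509 187  44  40]
1100 [316.9 221.1] [445.6 120.8  70. ] [290 198  55  39]
517 [480.4 466.3] [ 611.5 -138.2   70. ] [460 455  42  25]
```

View pics/w4.png

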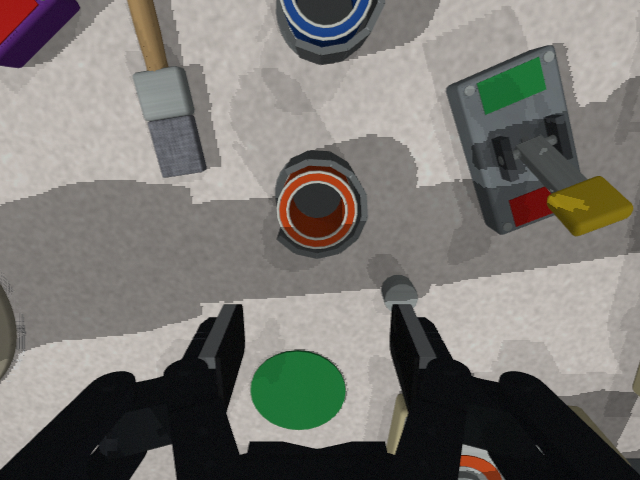

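Run:
```python
from h import *
c=dict(np.load("w4.npz"));P=cloud(c);hsv=cv2.cvtColor(c["color"],cv2.COLOR_BGR2HSV)
mm=cv2.inRange(hsv,(0,120,60),(15,255,255));mm[:160]=0;mm[250:]=0;mm[:,:270]=0;mm[:,370:]=0
top=(np.abs(P[...,2]-70)<4)
g=(mm>0)&top; p=P[g]; print(len(p),np.median(p[:,2]))
k=cv2.convexHull(cv2.findNonZero(g.astype(np.uint8)))[:,0,:].astype(float)
x=onz(c,k[:,0],k[:,1],70.).astype(np.float32); e=cv2.fitEllipse(x[:,:2]); print("orange rim",e)
ctr=np.array(e[0])
for name,zlo in(("cup",60),):
    d=P[...,:2]-ctr; r=np.hypot(d[...,0],d[...,1]); a=np.degrees(np.arctan2(d[...,1],d[...,0]))
    s=(r>34)&(r<43)
    for b in range(-180,180,10):
        q=s&(a>=b)&(a<b+10); z=P[...,2][q]; print(b,q.sum(),(z>58).sum(),end=" | ")
cv2.imwrite("pics/w4c.png",cv2.resize(c["color"][140:270,250:390],None,fx=4.2,fy=4.2,interpolation=cv2.INTER_CUBIC))
```

```text
1442 69.62281549101556
orange rim ((445.73809814453125, 130.26953125), (59.08238220214844, 63.039207458496094), 159.49929809570312)
-180 232 193 | -170 73 59 | -160 2 2 | -150 63 41 | -140 73 71 | -130 74 74 | -120 77 75 | -110 70 70 | -100 79 79 | -90 67 67 | -80 71 71 | -70 76 75 | -60 73 72 | -50 77 72 | -40 76 64 | -30 79 69 | -20 169 145 | -10 309 281 | 0 1338 1299 | 10 1299 1264 | 20 122 92 | 30 85 55 | 40 105 59 | 50 135 61 | 60 136 63 | 70 152 71 | 80 163 71 | 90 149 66 | 100 144 65 | 110 142 66 | 120 124 61 | 130 30 0 | 140 50 0 | 150 120 50 | 160 1372 1308 | 170 1268 1210 |
```

View pics/w4c.png

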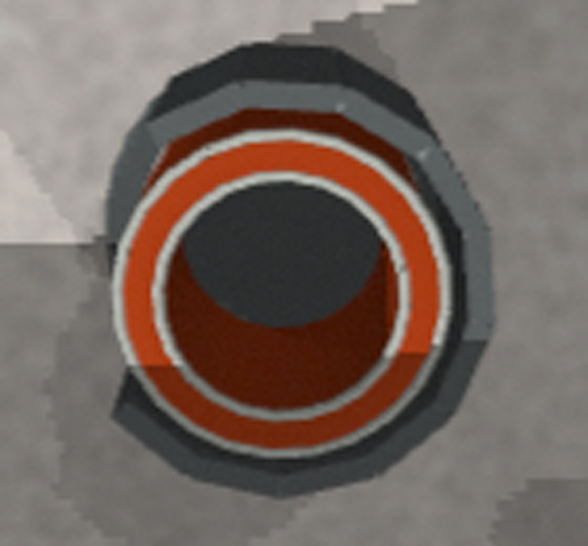

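Run:
```python
from h import *
c=dict(np.load("w4.npz"));P=cloud(c)
v,u=np.mgrid[:480,:640]
s0=(u>260)&(u<380)&(v>140)&(v<270)
ctr=np.array([445.7,130.3])
d=P[...,:2]-ctr; r=np.hypot(d[...,0],d[...,1]); a=np.degrees(np.arctan2(d[...,1],d[...,0]))%360
s=s0&(r>35)&(r<42)
for b in range(110,260,5):
    q=s&(a>=b)&(a<b+5); z=P[...,2][q]; print(b,q.sum(),((z>61)&(z<76)).sum(),np.median(z).round() if len(z) else None,end=" | ")
t=s0&(np.abs(P[...,2]-70)<4)&(r<45)
x=np.argwhere(t)[:,::-1].astype(float);w=onz(c,x[:,0],x[:,1],69.)
print();print("cup+sleeve top", w[:,:2].min(0),w[:,:2].max(0))
```

```text
110 65 31 57.0 | 115 65 28 55.0 | 120 62 30 59.0 | 125 53 29 65.0 | 130 8 0 0.0 | 135 11 0 0.0 | 140 14 0 2.0 | 145 26 0 4.0 | 150 26 0 5.0 | 155 29 0 4.0 | 160 22 0 4.0 | 165 25 0 5.0 | 170 22 0 4.0 | 175 24 0 4.0 | 180 21 0 4.0 | 185 11 0 5.0 | 190 6 0 4.0 | 195 1 0 4.0 | 200 0 0 None | 205 0 0 None | 210 0 0 None | 215 57 32 63.0 | 220 38 33 67.0 | 225 35 32 67.0 | 230 37 32 67.0 | 235 35 32 67.0 | 240 37 30 67.0 | 245 37 32 67.0 | 250 34 34 67.0 | 255 35 33 67.0 | 
cup+sleeve top [412.08137729  88.53172478] [485.99504087 169.99921348]
```

```bash
python3 -m pendant '[[[0.04,-0.028,-0.0073],7.1,172],[[0.08,-0.028,-0.0073],7.5,172],[[0.12,-0.028,-0.0073],7.5,172],[[0.135,-0.028,-0.0073],7.5,172],[[0.135,-0.028,-0.0073],7.5,172],[[0.135,-0.028,-0.0073],7.5,172]]' 40
python3 - <<'E'
from h import *
from workcell import ctrl
c=ctrl.camera("wrist"); np.savez("w5.npz",**c); o=ctrl.get_obs()
y=R.from_quat(o["eef_rot"]).apply([0,1,0]);print(o["position"],o["opening"],np.degrees(np.arctan2(y[1],y[0])),o["contact_force"])
cv2.imwrite("pics/w5.png",c["color"])
print(mv(o["position"],[418.4,133.4,32],o["eef_rot"],172.5))
E
```

```text
clock: 5.97
position: [417.9, 133.6, 95.8]
eef_rot: [-0.531, -0.467, 0.532, -0.466]
contact_force: [0.6, -0.5, 0.6]
opening: 28.2
[418.67069509 133.77201573  96.7947474 ] 27.94199670028315 -7.468560807994737 [-0.77100918 -0.80520889 -0.02969986]
(array([ 0.0648, -0.0002,  0.0004]), np.float64(0.03143919200525147))
```

View pics/w5.png

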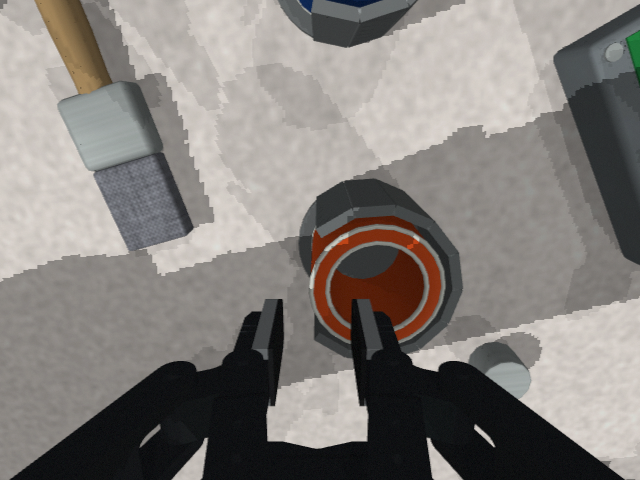

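```bash
python3 -m pendant '[[[0.02,0,0],0,172],[[0.04,0,0],0,172],[[0.055,0,0],0,172],[[0.064,0,0],0,172],[[0.064,0,0],0,172],[[0.064,0,0],0,255],[[0.064,0,0],0,255],[[0.064,0,0],0,255],[[0.064,0,0],0,255],[[0.064,0,0],0,255]]' 40
python3 - <<'E'
from h import *
from workcell import ctrl
o=ctrl.get_obs();y=R.from_quat(o["eef_rot"]).apply([0,1,0]);print(o["position"],o["opening"],np.degrees(np.arctan2(y[1],y[0])),o["contact_force"])
E
```

```text
clock: 6.85
position: [419.4, 133.6, 33.6]
eef_rot: [0.533, 0.466, -0.531, 0.466]
contact_force: [-0.3, 0.1, 9.5]
opening: 9.7
[419.4468163  133.57628116  33.57085045] 9.657881809550632 -7.493068375083442 [-0.28560674  0.05018489  9.54720117]
```

```bash
python3 -m pendant '[[[-0.01,0,0],0,255],[[-0.02,0,0],0,255],[[-0.035,0,0],0,255],[[-0.05,0,0],0,255],[[-0.065,0,0],0,255],[[-0.08,0,0],0,255],[[-0.1,0,0],0,255],[[-0.12,0,0],0,255],[[-0.12,0,0],0,255]]'
python3 - <<'E'
from h import *
from workcell import ctrl
o=ctrl.get_obs();c=ctrl.camera("wrist"); np.savez("w6.npz",**c); cv2.imwrite("pics/w6.png",c["color"])
print(o["position"],o["opening"],o["contact_force"],o["joint_pos"])
print("orange");blobs(c,(0,120,60),(15,255,255),140,100)
print(mv(o["position"],[436,-75,150],o["eef_rot"],-90))
E
```

```text
clock: 7.6
position: [419.6, 133.4, 155.7]
eef_rot: [0.533, 0.465, -0.53, 0.467]
contact_force: [0.7, -0.2, -1.3]
opening: 9.8
[419.61357998 133.43625208 155.68191673] 9.818074374743633 [ 0.71087318 -0.24454178 -1.27191078] [-0.09802736  0.41842741 -0.45174639  2.28917941  0.38307246  0.49791182
 -0.98589993]
orange
1326 [621.9 205. ] [550.4 159.4 140. ] [599 179  41  52]
7886 [367.9 268.5] [443.2 145.  140. ] [303 226 168 120]
5478 [391.4 340.3] [450.8 107.4 140. ] [305 291 187 142]
3683 [419.1 344. ] [463.5 103.7 140. ] [369 314  97  65]
(array([0.0055, 0.0435, 0.2045]), np.float64(82.48574796077764))
```

View pics/w6.png

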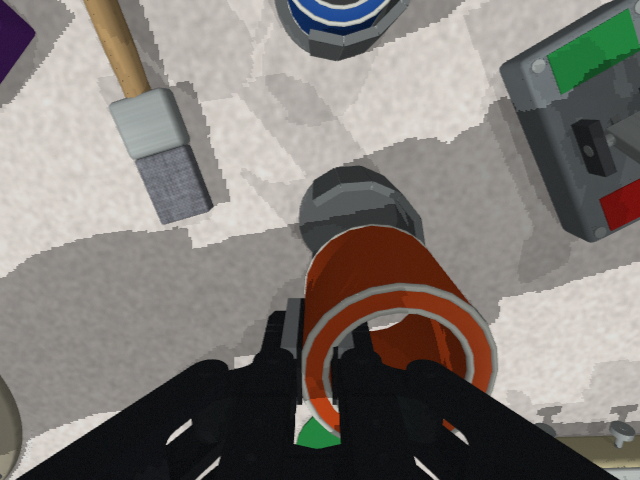

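```bash
python3 -m pendant '[[[0,0.0435,0.2045],82.5,255],[[0,0.0435,0.2045],82.5,255],[[0,0.0435,0.2045],82.5,255],[[0,0.0435,0.2045],82.5,255],[[0,0.0435,0.2045],82.5,255],[[0,0.0435,0.2045],82.5,255],[[0,0.0435,0.2045],82.5,255],[[0,0.0435,0.2045],82.5,255],[[0,0.0435,0.2045],82.5,255],[[0,0.0435,0.2045],82.5,255],[[0,0.0435,0.2045],82.5,255],[[0,0.0435,0.2045],82.5,255],[[0,0.0435,0.2045],82.5,255],[[0,0.0435,0.2045],82.5,255]]'
python3 - <<'E'
from h import *
from workcell import ctrl
o=ctrl.get_obs();c=ctrl.camera("wrist"); np.savez("w7.npz",**c); cv2.imwrite("pics/w7.png",c["color"])
print(o["position"],o["opening"],o["contact_force"],o["joint_pos"])
print(mv(o["position"],[436,-75,31.6],o["eef_rot"],-90))
E
```

```text
clock: 8.82
position: [434.7, -75.1, 151.8]
eef_rot: [-0.707, -0.001, 0.707, -0.001]
contact_force: [0.1, -0.0, -0.8]
opening: 9.9
[434.71747543 -75.07418985 151.82277642] 9.855555341419665 [ 0.10041661 -0.03071876 -0.7621423 ] [ 0.08084348  0.39952599 -0.05200069  2.30522623  0.04875704  0.43867448
 -1.57869629]
(array([ 1.202e-01, -1.000e-04, -1.400e-03]), np.float64(0.1910099421041167))
```

```bash
python3 -m pendant '[[[0.03,0,0],0,255],[[0.06,0,0],0,255],[[0.09,0,0],0,255],[[0.105,0,0],0,255],[[0.113,0,0],0,255],[[0.117,0,0],0,255],[[0.119,0,0],0,255],[[0.12,0,0],0,255],[[0.12,0,0],0,255]]'
```

```text
clock: 9.62
position: [435.5, -75.3, 32.9]
eef_rot: [0.708, 0.0, -0.707, 0.0]
contact_force: [0.9, 0.8, -0.9]
opening: 9.3
```

```bash
python3 -m pendant '[[[0.001,0,0],0,255],[[0.002,0,0],0,255],[[0.002,0,0],0,255]]'
```

```text
clock: 9.87
position: [435.7, -75.2, 31.6]
eef_rot: [0.708, 0.0, -0.706, 0.0]
contact_force: [-0.9, -0.5, 4.5]
opening: 9.8
```

```bash
python3 -m pendant '[[[0.001,0,0],0,255],[[0.002,0,0],0,255],[[0.002,0,0],0,255]]'
```

```text
clock: 10.12
position: [435.7, -75.2, 31.3]
eef_rot: [0.709, 0.0, -0.706, 0.001]
contact_force: [-4.6, 2.5, 39.8]
opening: 10.1
```

```bash
python3 -m pendant '[[[-0.002,0,0],0,255],[[-0.002,0,0],0,255],[[-0.002,0,0],0,200],[[-0.002,0,0],0,172],[[-0.002,0,0],0,172],[[-0.002,0,0],0,172],[[-0.02,0,0],0,172],[[-0.05,0,0],0,172],[[-0.09,0,0],0,172],[[-0.13,0,0],0,172],[[-0.17,0,0],0,60],[[-0.2,0,0],0,0],[[-0.2,0,0],0,0]]'
python3 - <<'E'
from h import *
from workcell import ctrl
o=ctrl.get_obs();c=ctrl.camera("wrist"); np.savez("w8.npz",**c); cv2.imwrite("pics/w8.png",c["color"])
print(o["position"],o["opening"],o["contact_force"])
P=cloud(c);hsv=cv2.cvtColor(c["color"],cv2.COLOR_BGR2HSV)
g=(cv2.inRange(hsv,(0,120,50),(15,255,255))>0)&(np.abs(P[...,2]-68)<4)&(np.abs(P[...,0]-436)<60)&(np.abs(P[...,1]+102)<60)
print(g.sum(),np.median(P[g][:,2]))
k=cv2.convexHull(cv2.findNonZero(g.astype(np.uint8)))[:,0,:].astype(float)
x=onz(c,k[:,0],k[:,1],68.).astype(np.float32);print(cv2.fitEllipse(x[:,:2]),x.min(0),x.max(0))
w=dict(np.load("w4.npz"))
E
```

```text
clock: 11.2
position: [437.3, -75.3, 233.4]
eef_rot: [0.71, -0.0, -0.704, 0.0]
contact_force: [0.6, -1.1, 0.0]
opening: 63.3
[437.31061947 -75.30907281 233.40773798] 63.3077414992555 [ 0.63094799 -1.08154243  0.04589572]
1391 67.58337746567742
((435.4835205078125, -102.40887451171875), (59.61745071411133, 60.145530700683594), 92.60836029052734) [ 405.52103 -132.12698   68.     ] [465.19012  -72.576584  68.      ]
```

View pics/w8.png

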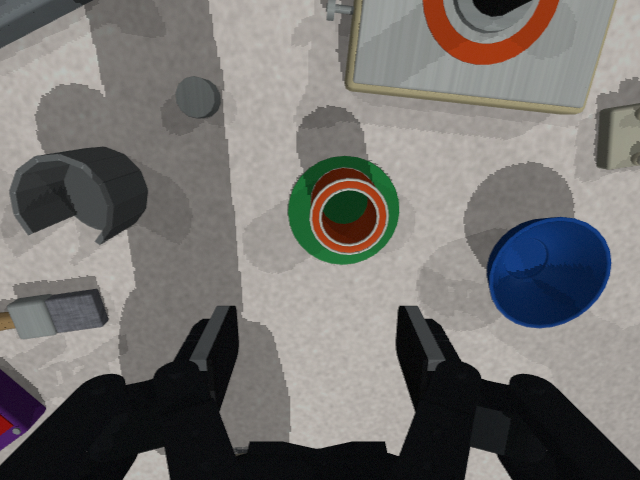

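```bash
python3 -m pendant '[[[0.03,0.0271,0],0,0],[[0.07,0.0271,0],0,0],[[0.11,0.0271,0],0,0],[[0.12,0.0271,0],0,0],[[0.12,0.0271,0],0,0]]'
python3 - <<'E'
from h import *
from workcell import ctrl
o=ctrl.get_obs();print(o["position"],o["opening"],mv(o["position"],[435.5,-102.4,31],o["eef_rot"],-90))
E
```

```text
clock: 11.67
position: [432.6, -101.7, 104.5]
eef_rot: [-0.704, -0.001, 0.71, -0.0]
contact_force: [0.2, -0.9, 0.5]
opening: 86.0
[ 432.5597423  -101.6906778   104.50432015] 85.9803708569574 (array([ 0.0735,  0.0008, -0.0035]), np.float64(0.08921686464579182))
```

```bash
python3 -m pendant '[[[0.02,0,-0.001],0,0],[[0.04,0,-0.001],0,0],[[0.06,0,-0.001],0,0],[[0.076,0,-0.001],0,0],[[0.078,0,-0.001],0,0],[[0.078,0,-0.001],0,0],[[0.078,0,-0.001],0,0],[[0.078,0,-0.001],0,255],[[0.078,0,-0.001],0,255],[[0.078,0,-0.001],0,255],[[0.078,0,-0.001],0,255],[[0.078,0,-0.001],0,255],[[0.078,0,-0.001],0,255]]' 50
```

```text
clock: 12.75
position: [436.6, -102.5, 31.6]
eef_rot: [0.708, 0.0, -0.706, 0.0]
contact_force: [0.1, -1.0, 11.0]
opening: 62.0
```

```bash
python3 -m pendant '[[[-0.02,0,0],0,255],[[-0.05,0,0],0,255],[[-0.09,0,0],0,255],[[-0.13,0,0],0,255],[[-0.16,0,0],0,255],[[-0.165,0,0],0,255],[[-0.165,0,0],0,255]]'
python3 - <<'E'
from h import *
from workcell import ctrl
o=ctrl.get_obs();print(o["position"],o["opening"],o["contact_force"],mv(o["position"],[604.5,-207.5,200],o["eef_rot"],-90))
E
```

```text
clock: 13.33
position: [436.9, -102.9, 197.7]
eef_rot: [0.709, -0.001, -0.705, 0.0]
contact_force: [0.2, -0.2, -1.3]
opening: 61.8
[ 436.90374281 -102.88519834  197.68513663] 61.82095073673052 [ 0.16585605 -0.17029752 -1.31002803] (array([-0.0013,  0.1045, -0.1677]), np.float64(-0.033396359000988696))
```

```bash
python3 -m pendant '[[[0,0.01,-0.016],0,255],[[0,0.03,-0.048],0,255],[[0,0.05,-0.08],0,255],[[0,0.07,-0.112],0,255],[[0,0.09,-0.144],0,255],[[0,0.1,-0.16],0,255],[[0,0.1045,-0.1677],0,255],[[0,0.1045,-0.1677],0,255],[[0,0.1045,-0.1677],0,255],[[0,0.1045,-0.1677],0,255]]'
python3 - <<'E'
from h import *
from workcell import ctrl
o=ctrl.get_obs();c=ctrl.camera("wrist"); np.savez("w9.npz",**c); cv2.imwrite("pics/w9.png",c["color"])
print(o["position"],o["opening"],o["contact_force"],mv(o["position"],[604.5,-207.5,200],o["eef_rot"],-90))
blobs(c,(0,120,50),(15,255,255),40.,100)
E
```

```text
clock: 14.17
position: [602.3, -205.4, 194.4]
eef_rot: [-0.706, -0.001, 0.708, -0.0]
contact_force: [-0.5, -0.0, -0.7]
opening: 62.0
[ 602.26324124 -205.42870569  194.40546278] 62.00959546847145 [-0.48204994 -0.04315629 -0.68808755] (array([-0.0056,  0.0021, -0.0022]), np.float64(0.10330522272208498))
11924 [317.6 236.2] [ 586.2 -207.    40. ] [232 147 172 179]
2793 [576.1 253.5] [ 572.  -416.3   40. ] [538 211  76  83]
7556 [316.9 365.1] [ 464.4 -206.6   40. ] [225 292 185 157]
11380 [316.9 374.4] [ 454.4 -206.7   40. ] [249 322 137 107]
```

View pics/w9.png

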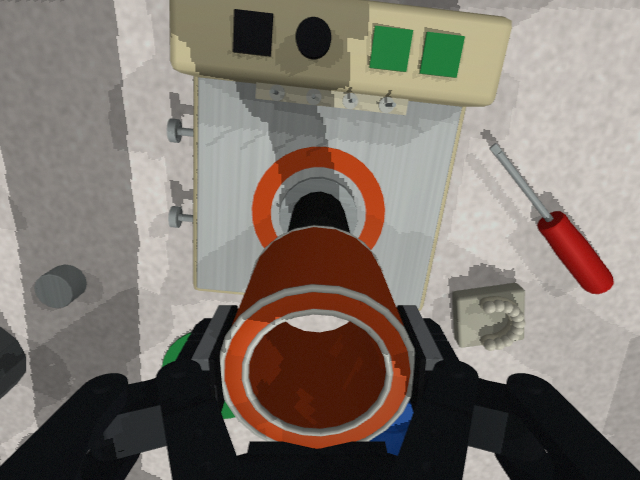

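```bash
cat > al.py <<'E'
from h import *
import sys
from scipy.optimize import least_squares
def circ(x):
    f=least_squares(lambda p:np.hypot(x[:,0]-p[0],x[:,1]-p[1])-p[2],[*x.mean(0),40],loss="soft_l1");return f.x.round(2),np.abs(f.fun).mean().round(2)
c=dict(np.load(sys.argv[1]));tz=float(sys.argv[2])
hsv=cv2.cvtColor(c["color"],cv2.COLOR_BGR2HSV);m=cv2.inRange(hsv,(0,120,50),(15,255,255))
m[:,:225]=0;m[:,410:]=0
# outer ring arc: leftmost/rightmost in rows<235, topmost in columns
pts=[]
for v in range(165,225,3):
    u=np.flatnonzero(m[v]); pts+=[(u[0],v),(u[-1]+1,v)]
for u in range(280,360,4):
    pts.append((u+.5,np.flatnonzero(m[:230,u])[0]))
p=np.array(pts,float);print("ring",circ(onz(c,p[:,0],p[:,1],40.)[:,:2]))
# sleeve top rim: white rim outer edge near top arc -> use orange annulus under white rim (fit inner bore white too)
w=cv2.inRange(hsv,(0,0,110),(180,70,255))
cnt=[]
for u in range(240,396,4):
    col=np.flatnonzero(w[270:330,u])
    if len(col): cnt.append((u+.5,270+col[0]))
p=np.array(cnt,float);print("rim outer",circ(onz(c,p[:,0],p[:,1],tz)[:,:2]))
E
python3 al.py w9.npz 230.8
```

```text
ring (array([ 604.18, -207.63,   51.89]), np.float64(0.18))
rim outer (array([ 594.55, -206.23,   39.09]), np.float64(2.05))
```

```bash
cat > rim.py <<'E'
from h import *
import sys
from scipy.optimize import least_squares
c=dict(np.load(sys.argv[1]));tz=float(sys.argv[2]);v0,v1=int(sys.argv[3]),int(sys.argv[4])
hsv=cv2.cvtColor(c["color"],cv2.COLOR_BGR2HSV);m=cv2.inRange(hsv,(0,120,50),(15,255,255))
n,l,s,ce=cv2.connectedComponentsWithStats(m)
for i in range(1,n):
    if s[i,4]>2500 and v0<ce[i][1]<v1 and 250<ce[i][0]<390:
        k=cv2.convexHull(cv2.findNonZero((l==i).astype(np.uint8)))[:,0,:].astype(float)
        x=onz(c,k[:,0],k[:,1],tz)[:,:2]
        f=least_squares(lambda p:np.hypot(x[:,0]-p[0],x[:,1]-p[1])-p[2],[*x.mean(0),30],loss="soft_l1")
        print(s[i],f.x.round(2),np.abs(f.fun).mean().round(2))
E
python3 rim.py w9.npz 230.8 300 420
python3 - <<'E'
from workcell import ctrl
o=ctrl.get_obs();print(o["position"],o["contact_force"])
E
```

```text
[ 225  292  185  157 7556] [ 601.62 -206.34   29.96] 0.07
[  249   322   137   107 11380] [ 602.26 -206.34   21.9 ] 0.05
[ 602.4886161  -205.4926062   194.84023132] [-0.19079797 -0.0853346  -0.80074508]
```

```bash
python3 -m pendant '[[[0.005,0.0013,-0.0023],0,255],[[0.01,0.0013,-0.0023],0,255],[[0.02,0.0013,-0.0023],0,255],[[0.03,0.0013,-0.0023],0,255],[[0.035,0.0013,-0.0023],0,255],[[0.04,0.0013,-0.0023],0,255],[[0.045,0.0013,-0.0023],0,255],[[0.045,0.0013,-0.0023],0,255],[[0.045,0.0013,-0.0023],0,255]]'
python3 - <<'E'
from h import *
from workcell import ctrl
c=ctrl.camera("wrist"); np.savez("w10.npz",**c); o=ctrl.get_obs()
print(o["position"],o["contact_force"],o["opening"])
E
python3 rim.py w10.npz 185.8 300 420
```

```text
clock: 14.97
position: [606.1, -207.9, 150.0]
eef_rot: [-0.707, -0.0, 0.707, -0.0]
contact_force: [0.2, 0.3, -1.7]
opening: 61.9
[ 606.33316027 -207.89745955  150.29240708] [ 0.07697811  0.15351092 -1.54395692] 62.12617826426872
[ 225  292  185  157 7553] [ 604.98 -208.75   30.1 ] 0.06
[  249   322   137   107 11377] [ 605.65 -208.74   22.  ] 0.06
```

```bash
python3 -m pendant '[[[0.005,-0.001,0.001],0,255],[[0.01,-0.001,0.001],0,255],[[0.015,-0.001,0.001],0,255],[[0.02,-0.001,0.001],0,255],[[0.025,-0.001,0.001],0,255],[[0.03,-0.001,0.001],0,255],[[0.035,-0.001,0.001],0,255],[[0.035,-0.001,0.001],0,255]]'
python3 - <<'E'
from h import *
from workcell import ctrl
c=ctrl.camera("wrist"); np.savez("w11.npz",**c); o=ctrl.get_obs()
print(o["position"],o["contact_force"],o["opening"])
E
python3 rim.py w11.npz 150.8 300 420
```

```text
clock: 15.68
position: [604.7, -206.8, 114.0]
eef_rot: [-0.707, -0.0, 0.708, -0.0]
contact_force: [0.4, -0.1, -2.3]
opening: 62.1
[ 604.81115741 -206.83303175  114.50060342] [-0.11196954  0.81057359 -2.27525878] 62.17905559261198
[ 225  292  185  157 7551] [ 604.27 -207.65   29.83] 0.08
[ 249  332  137   97 8074] [ 604.94 -207.68   21.81] 0.06
```

Perfectly centred; lower on to the collar.

```bash
python3 -m pendant '[[[0.005,0,0],0,255],[[0.01,0,0],0,255],[[0.015,0,0],0,255],[[0.02,0,0],0,255],[[0.025,0,0],0,255],[[0.029,0,0],0,255],[[0.031,0,0],0,255],[[0.033,0,0],0,255],[[0.033,0,0],0,255]]'
```

```text
clock: 16.48
position: [605.1, -206.8, 81.8]
eef_rot: [-0.707, -0.0, 0.707, -0.0]
contact_force: [0.5, 0.5, -1.3]
opening: 62.1
```

```bash
python3 -m pendant '[[[0.001,0,0],0,255],[[0.002,0,0],0,255],[[0.0025,0,0],0,255],[[0.0025,0,0],0,255]]'
```

```text
clock: 16.82
position: [605.2, -206.9, 79.8]
eef_rot: [0.707, 0.0, -0.707, 0.0]
contact_force: [-0.5, -0.2, -1.0]
opening: 62.0
```

```bash
python3 -m pendant '[[[0.001,0,0],0,255],[[0.0015,0,0],0,255],[[0.0015,0,0],0,255]]'
```

```text
clock: 17.07
position: [605.3, -206.9, 78.8]
eef_rot: [0.707, 0.0, -0.707, 0.0]
contact_force: [-2.1, 0.1, 3.8]
opening: 62.1
```

```bash
python3 -m pendant '[[[0,0,0],0,60],[[0,0,0],0,30],[[0,0,0],0,0],[[0,0,0],0,0],[[0,0,0],0,0],[[0,0,0],0,0],[[-0.02,0,0],0,0],[[-0.05,0,0],0,0],[[-0.09,0,0],0,0],[[-0.13,0,0],0,0],[[-0.15,0,0],0,0],[[-0.15,0,0],0,0],[[-0.15,0,0],0,0]]'
python3 - <<'E'
from h import *
from workcell import ctrl
c=ctrl.camera("wrist"); np.savez("w12.npz",**c); o=ctrl.get_obs()
print(o["position"],o["contact_force"],o["opening"],o["joint_pos"])
P=cloud(c);hsv=cv2.cvtColor(c["color"],cv2.COLOR_BGR2HSV)
g=(cv2.inRange(hsv,(0,120,50),(15,255,255))>0)&(np.hypot(P[...,0]-604.5,P[...,1]+207.5)<45)&(P[...,2]>105)
print(g.sum(),np.percentile(P[g][:,2],[5,50,95]))
k=cv2.convexHull(cv2.findNonZero(g.astype(np.uint8)))[:,0,:].astype(float)
x=onz(c,k[:,0],k[:,1],115.).astype(np.float32);print(cv2.fitEllipse(x[:,:2]))
y=np.array([-.381,.925,0]);piv=np.array([622.5,175,0])
for Y,z in((-82,230),): print(mv(o["position"],piv+Y*y+[0,0,z],o["eef_rot"],112.4))
E
```

```text
clock: 18.15
position: [605.6, -207.2, 229.6]
eef_rot: [0.708, -0.0, -0.706, 0.001]
contact_force: [-0.8, -0.7, 0.0]
opening: 85.3
[ 604.88434364 -207.0272258   228.17135357] [-0.80320977 -0.19817346 -0.47662518] 85.76132633317651 [ 0.47670398  0.51971205 -0.35192021  1.79312923  0.22665172  0.86825993
 -1.55002089]
2018 [109.69171498 114.53749265 115.65365356]
((605.829833984375, -207.21148681640625), (61.54729080200195, 63.66892623901367), 101.18486785888672)
(array([-0.0019, -0.3062, -0.049 ]), np.float64(-22.370268615592124))
```

```bash
python3 -m pendant '[[[0,-0.03,-0.005],0,255],[[0,-0.306,-0.049],-22.4,255],[[0,-0.306,-0.049],-22.4,255],[[0,-0.306,-0.049],-22.4,255],[[0,-0.306,-0.049],-22.4,255],[[0,-0.306,-0.049],-22.4,255],[[0,-0.306,-0.049],-22.4,255],[[0,-0.306,-0.049],-22.4,255],[[0,-0.306,-0.049],-22.4,255],[[0,-0.306,-0.049],-22.4,255],[[0,-0.306,-0.049],-22.4,255],[[0,-0.306,-0.049],-22.4,255]]'
python3 - <<'E'
from h import *
from workcell import ctrl
c=ctrl.camera("wrist"); np.savez("w13.npz",**c);o=ctrl.get_obs()
print(o["position"],o["opening"])
blobs(c,(20,130,100),(35,255,255),105.)
y=np.array([-.381,.925,0]);piv=np.array([622.5,175,0])
for Y,z in((-82,97),(5,97)): print(mv(o["position"],piv+Y*y+[0,0,z],o["eef_rot"],112.4))
E
```

```text
clock: 19.2
position: [653.6, 97.1, 227.1]
eef_rot: [-0.693, -0.137, 0.694, -0.137]
contact_force: [-0.4, -0.3, -0.5]
opening: 0.2
[653.77500955  97.02741931 227.43920558] -0.0741947605548267
1736 [248.4 229.5] [634.9 140.9 105. ] [230 199  36  62]
(array([ 0.1304, -0.002 , -0.001 ]), np.float64(-0.09161617450087078))
(array([ 0.1304, -0.0891, -0.0009]), np.float64(-0.09161617450087078))
```

```bash
python3 -m pendant '[[[0.04,0,0],0,255],[[0.08,0,0],0,255],[[0.12,0,0],0,255],[[0.13,0,0],0,255],[[0.13,-0.01,0],0,255],[[0.13,-0.02,0],0,255],[[0.13,-0.03,0],0,255],[[0.13,-0.04,0],0,255],[[0.13,-0.05,0],0,255],[[0.13,-0.06,0],0,255],[[0.13,-0.07,0],0,255],[[0.13,-0.08,0],0,255],[[0.13,-0.089,0],0,255],[[0.13,-0.089,0],0,255],[[0.13,-0.065,0],0,255],[[0.1,-0.05,0],0,255],[[0.06,-0.05,0],0,255],[[0.02,-0.05,0],0,255],[[-0.02,-0.05,0],0,255],[[-0.02,-0.05,0],0,255]]'
python3 - <<'E'
from h import *
from workcell import ctrl
c=ctrl.camera("wrist"); np.savez("w14.npz",**c);o=ctrl.get_obs()
print(o["position"],o["contact_force"])
blobs(c,(20,130,100),(35,255,255),105.)
P=cloud(c);print("highest near iso")
t=ctrl.camera("top");np.savez("top1.npz",**t);s=ctrl.camera("scene")
print("scene yellow");blobs(s,(20,130,100),(35,255,255),110.)
P=cloud(s);hsv=cv2.cvtColor(s["color"],cv2.COLOR_BGR2HSV)
g=(cv2.inRange(hsv,(0,110,50),(15,255,255))>0)&(np.hypot(P[...,0]-604.5,P[...,1]+207.5)<45)&(P[...,2]>108)
k=cv2.convexHull(cv2.findNonZero(g.astype(np.uint8)))[:,0,:].astype(float);x=onz(s,k[:,0],k[:,1],115.).astype(np.float32)
print("sleeve",g.sum(),cv2.fitEllipse(x[:,:2]),np.median(P[g][:,2]))
t0=np.load("scene0.npz")["color"];d=cv2.absdiff(t0,s["color"]).max(2);d=cv2.morphologyEx((d>60).astype(np.uint8),cv2.MORPH_OPEN,np.ones((3,3)))
n,l,st,ce=cv2.connectedComponentsWithStats(d);print([(st[i].tolist()) for i in range(1,n) if st[i,4]>40])
E
```

```text
clock: 20.92
position: [638.0, 146.6, 256.2]
eef_rot: [0.697, 0.138, -0.69, 0.137]
contact_force: [1.1, 0.6, 0.2]
opening: 0.1
[636.89532054 145.95054365 252.71028219] [-0.2382054   0.33604944  0.11467524]
1997 [226.  225.7] [607.  209.7 105. ] [204 198  44  57]
highest near iso
scene yellow
911 [ 84.4 143.5] [ 366.5 -632.9  110. ] [ 46 118  72  44]
68 [447.6 176.5] [162.9 318.7 110. ] [443 171  10  12]
77 [492.1 267. ] [393.4 470.6 110. ] [489 260   7  15]
203 [353.4 315. ] [610.9 210.6 110. ] [347 305  14  21]
140 [508.4 381.1] [646.3 545.8 110. ] [502 372  13  19]
sleeve 145 ((607.8577270507812, -205.1805877685547), (58.665199279785156, 65.62946319580078), 117.4439697265625) 113.37780567083223
[[70, 4, 9, 12, 58], [344, 40, 19, 8, 118], [258, 49, 64, 162, 4758], [377, 50, 7, 16, 84], [313, 98, 9, 16, 90], [329, 108, 15, 19, 176], [337, 209, 10, 17, 98], [266, 214, 29, 53, 674], [35, 223, 193, 101, 5597], [285, 233, 68, 57, 1935], [341, 245, 12, 9, 75], [178, 260, 18, 18, 214], [203, 260, 35, 17, 431], [146, 273, 28, 22, 302], [239, 280, 22, 23, 267], [225, 301, 11, 13, 88], [152, 360, 25, 17, 276]]
```

```bash
python3 -c "
from workcell import ctrl
print(ctrl.get_obs()['joint_vel'].round(3)); print(ctrl.job_done())"
```

```text
[-0.006  0.03   0.01   0.024 -0.    -0.004 -0.001]
the job is handed in; nothing more can be done
None
```

The orange sleeve is on the spindle, the isolator is back at ON, and I handed the job in at about 21 s of the 72 s allowed. The hand-in returned no verdict.

**What I did:**
- I pushed the isolator lever to OFF with the shut fingers while the orange sleeve was still in its holder.
- I lifted the sleeve by its wall through the notch and set it upright on the mat.
- I regripped it across its outside, centred it over the spindle by wrist camera and lowered it until it touched the collar. Then I let go and pushed the lever back to ON.

**Last checks:**
- **Sleeve:** a close wrist view after release put its top at about 114.5 mm, where 115 mm is fully home. Its centre was within about 1.5 mm of the seat.
- **Lever:** its grip is at the same pixel in the scene picture as at the start, so it reads ON.
- **Robot:** it stood clear above the isolator, with no contact force beyond sensor noise.

**Disagreed or not fully checked:**
- **Scene camera:** its coarse fit (few pixels, part hidden) put the sleeve about 4 mm off the seat. I trusted the closer wrist view.
- **Mat:** setting the sleeve down there briefly read about 40 N on the tool before I backed off.
- **Bystanders:** I did not measure each one. Nothing in the moves went near them, but the before/after picture comparison mostly showed the arm and its shadow, so it could not confirm it.

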